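Shut and lock the bead tubes in the angled rack

ROBOT

A 6-joint arm with a two-finger parallel gripper is mounted at the origin on the work surface. World frame = base frame: x ahead of the robot, y to its left, z up, the work surface at z = 0. Lengths are in m, angles in rad, forces in N, time in s.
With the tool pointing down it reaches from about 0.2 to 0.875 m from the base axis. Payload 3.4 kg.
Tool frame: the origin (TCP) lies between the finger pads; the fingertips stand 14 mm ahead of it and the grasp point (between the pads) lies 5 mm behind it (ctrl.tip_reach is the distance from the TCP to the fingertips, in m); z points along the fingers, y is the direction in which the jaws open and shut (so a half turn about z gives the same grasp; the last joint's range is limited). The gripper opens to 94 mm and grips with 3 to 60 N. Pads are 16 mm wide; open, the fingers measure 119 mm over their backs; the gripper's body (75 mm by 177 mm) begins 78 mm behind the grasp point.
Start: joints at [-1.311, 0.276, 1.505, -0, 1.361, -0.121], TCP at [0.214, -0.534, 0.219] pointing down, gripper open.
Joint ranges: [-2.89, 2.89], [-0.75, 2.08], [0.22, 2.7], [-1.18, 4.32], [0.11, 2.71], [-2.7, 2.7]. Speed limits (rad/s): [2.57, 2.57, 3.14, 3.14, 3.14, 3.14].

INTERFACE

Orientations are given as a rotation vector (axis times angle).
In Python, from station import ctrl gives the robot as it stands.
- The arm moves only by the shell command python3 -m pendant 'ROWS' [OPENING] [FORCE]. ROWS is JSON, one flat list of numbers, 6 for each row, row after row: the shift along the tool's x, y, z in m, then the turn, a rotation vector about the tool's x, y, z in degrees. A call has 1 to 8 rows; each row is the pose to reach, as a shift and turn from the pose measured when the call began, along the tool's axes at that moment; what a row does not reach only later rows make up. A row lasts 1/10 s, in which the tool goes at most 50 mm and 8.59 degrees, less where a joint would pass 70% of its speed; a pose out of reach is approached as far as the arm can. A call with a gripper value outside its range is refused whole. OPENING is the opening, from 0 (shut) to 1 (fully open), set as the call begins (- or left out, the last holds). The fingers move at their own pace and stop on an object; FORCE is the grip in N (left out, the last holds). Time passes only in rows, so rows that repeat a pose let the fingers close. It gives the time, the measured TCP pose, the force and the opening at its end, in the units of the state.
- ctrl.sense(): the state, without advancing time (a new reading comes with each control period).
- ctrl.snapshot(name): name is "scene" or "top" or "wrist"; returns the picture (384x512x3 uint8, blue, green, red); there is no depth.
- ctrl.camera_model(name): a dict with "mtx" (3x3 intrinsics, pixels), "k1" (the pictures are not rectified: a ray, as slopes to the right and down, at radius r is drawn at 1 + k1 r^2 times it, then the intrinsics apply), "rvec" (rotation vector, rad) and "tvec" (3), from world to camera coordinates, as OpenCV has them; the wrist camera has in their place "mount" (4x4, takes a point from camera to tool coordinates, whose origin is the TCP and whose axes are the flange's). Camera axes: x right, y down, z forward; pixel columns grow to the right and rows downward; lengths in m; the calibration is good to about 2 mm. A picture is of the moment at which its call begins: read the wrist's pose just before it. camera_model takes no time and is no camera call.
- ctrl.close_job(): hands the job in, once; it reports no verdict.
Trained networks look in the newest picture that a camera, given by its name, has taken for a name from the list of things; names that differ only in an ending like _2 or _b are one class to them, and where a whole thing is asked for, a point or a joint stands for the part that bears it (a point fixed in the world has none). Each returns a list of dicts, best first, with "p" (0 to 1); they miss things now and then, are a little off and sometimes report something else, mostly with a low value. They report only what shows in the picture. A call takes as long as a camera call.
- ctrl.look_for(camera, label): "point" ([x, y, z] in m, in the coordinates of the camera as it stood for that picture, good to about 4 mm: the middle of the surface that is visible of it).
- ctrl.masks_of(camera, label): "mask" (384x512 bool, what is visible of it).
The state is a dict: "t": time; "joint_positions": joint angles; "dq": joint speeds; "joint_torque": joint torques, N m; "eef_pos": TCP position; "eef_rot": TCP orientation; "ft_force": force on the tool from outside, world axes, zero at the start; "ft_torque": the same for the moment, N m; "finger_gap": finger opening in m.
Only numpy, scipy, OpenCV 4.12 (cv2) and the standard library are available. Lean on these libraries where they do the work, as an engineer would, in place of code of your own. Each camera call takes 0.05 s, during which the arm holds its last target.

TASK

Make the rack of bead tubes safe to carry: press the one open flip cap fully shut, then turn that tube's lock collar clockwise (seen from above its cap) until its lug stands squarely over the cap's thumb tab, its locked mark. One more tube is shut but not locked: turn its collar to the locked mark too. Leave the tube that is already locked, and everything else on the table, as it is.

Things in the scene. Friction and masses are not known exactly. Their poses are not given: they have to be found in the camera images.
- rack: Fixed plywood rack, 440 mm along its y, 150 high. Origin on the table under the middle of the row of tube bottoms; x to its back (away from the robot), z up. Foot 12 mm thick, from 110 mm before the origin to 80 behind. Four places, 100 mm apart, hold three tubes and a stick pot in any order. All lean 0.55 rad from vertical, tops to the front (-x).
- tube_a: Fixed clear bead tube, cap open, collar unlocked. Origin on the table, axes as the rack's; the tube's axis starts 50 mm above it and runs along (-0.523, 0, 0.853). Along the axis, mm: rack board up to 78; tube 50 across to 123 (flange 54 at 119-123); collar 58 across, 126-148; deck 51 across, 148-152; shut cap 51 across, to 163.5; its hinge line (parallel to y) at 152, 26.5 to the back.
- tube_b: Bead tube exactly like tube_a, with its cap shut but its collar not locked. Origin, axes and sizes as tube_a.
- tube_c: Bead tube exactly like tube_a, with its cap shut and its collar locked: leave it alone. Origin, axes and sizes as tube_a.
- ring_a (a point): Centre of tube_a's lock collar, on the tube's axis, 137 mm along it. z: along the tube's axis, out of its mouth. Grey ribbed ring, 58 mm across, 22 high, with one lug along this frame's -y (the frame turns with the collar): 14 mm wide, reaching 41 mm from the axis, and rising to 30 mm above this centre, where a hood leans inward to 27 mm from the axis.
- collar_a (a joint): Turn of tube_a's collar, rad. 0: lug to the rack's right (-y). Grows clockwise seen from above the cap. 1.571: lug to the rack's front (-x), over the thumb tab of the shut cap: the locked mark. It can be turned too far, to a stop at 1.75. Stays where it is left; takes about 0.12 N m.
- lid_a (a point): Middle of the top face of tube_a's white flip cap, a disc 51 mm across, 11 thick. z: normal of the top face (upward when shut). Hinge line along y through (26.5, 0, -11.5) mm of this frame; a thumb tab, 12 mm wide, sticks out at -x to 32 mm from this point. Shut, it lies over the tube's axis, 163.5 mm along it, hinge to the rack's back, tab to the front. A lug at its locked mark keeps the tab from passing, either way.
- cap_a (a joint): Opening of tube_a's flip cap, rad: 0 shut (a stop), grows as it swings up and to the back, stop at 2.3. Stiff hinge (0.03 N m): stays where it is left.
- ring_b (a point): Centre of tube_b's lock collar, on the tube's axis, 137 mm along it. z: along the tube's axis, out of its mouth. Grey ribbed ring, 58 mm across, 22 high, with one lug along this frame's -y (the frame turns with the collar): 14 mm wide, reaching 41 mm from the axis, and rising to 30 mm above this centre, where a hood leans inward to 27 mm from the axis.
- collar_b (a joint): Turn of tube_b's collar, rad. 0: lug to the rack's right (-y). Grows clockwise seen from above the cap. 1.571: lug to the rack's front (-x), over the thumb tab of the shut cap: the locked mark. It can be turned too far, to a stop at 1.75. Stays where it is left; takes about 0.12 N m.
- cap_b (a joint): Opening of tube_b's flip cap, rad: 0 shut (a stop), grows as it swings up and to the back, stop at 2.3. Stiff hinge (0.03 N m): stays where it is left.
- ring_c (a point): Centre of tube_c's lock collar, on the tube's axis, 137 mm along it. z: along the tube's axis, out of its mouth. Grey ribbed ring, 58 mm across, 22 high, with one lug along this frame's -y (the frame turns with the collar): 14 mm wide, reaching 41 mm from the axis, and rising to 30 mm above this centre, where a hood leans inward to 27 mm from the axis.
- collar_c (a joint): Turn of tube_c's collar, rad. 0: lug to the rack's right (-y). Grows clockwise seen from above the cap. 1.571: lug to the rack's front (-x), over the thumb tab of the shut cap: the locked mark. It can be turned too far, to a stop at 1.75. Stays where it is left; takes about 0.12 N m.
- cap_c (a joint): Opening of tube_c's flip cap, rad: 0 shut (a stop), grows as it swings up and to the back, stop at 2.3. Stiff hinge (0.03 N m): stays where it is left.
- sticks: Cut-off clear tube in the remaining place of the rack, 50 mm across, 106 mm along the same lean, fixed, with three thin wire-wound sticks that stand out to 190 mm along the axis, within 24 mm of it. Origin and axes as the tubes'. Leave alone.
- spool_rack: Small wire spool, 48 mm across, 45 high, standing on the rack's foot under the leaning tubes. Loose bystander; origin under its centre. Leave where it is.
- spool: Wire spool, 64 mm across, 65 high, standing in front of the rack. Loose bystander; origin under its centre. Leave where it is.
- cone: Grey thread cone, 60 mm across at the foot, 150 high, in front of the rack. Loose bystander; origin under its centre. Leave where it is.
- tape: Green tape roll lying flat, 92 mm across, 14 high, in front of the rack. Loose bystander; origin under its centre. Leave where it is.
- pliers: Pliers lying on the table at the left, 130 mm long along their x, 12 high. Loose bystander; origin under its centre (under the joint). Leave where it is.
- jar: Jar of 68 mm across, 85 high, left of the rack. Loose bystander; origin under its centre. Leave where it is.
- scoop: White bead scoop at the right, 52 mm cup, handle 85 mm to its -x, 20 high. Loose bystander; origin under its centre (under the cup). Leave where it is.
- tub: White lidded plastic box, 94 x 94 x 46 mm, right of the rack. Loose bystander; origin under its centre. Leave where it is.

How it is judged:
On the way, in this order (a step that is already met when the one before it is completed fails the run):
1. the open cap is pressed fully shut (value of joint cap_a below 0.06 rad), for 0.2 s.
2. the collar of that tube is turned to its locked mark, the cap still shut (value of joint collar_a between 1.45 and 1.69 rad and value of joint cap_a below 0.06 rad), for 0.2 s.
At the end, for the whole second after the job is handed in: All three caps are shut (within 0.06 rad) and all three collars stand still on their locked marks (1.571 rad, within 0.12 rad) (all of step 2 and value of joint each of cap_b, cap_c below 0.06 rad and value of joint collar_b between 1.45 and 1.69 rad and value of joint collar_c between 1.45 and 1.69 rad and velocity of joint collar_a between -0.05 and 0.05 rad/s and velocity of joint collar_b between -0.05 and 0.05 rad/s); the robot touches nothing.
It fails at once if the locked tube's collar is turned off its mark (by more than 0.12 rad) (not (value of joint collar_c between 1.45 and 1.69 rad)).
It fails at once if a shut cap of the other two tubes is opened (by more than 0.25 rad) (value of joint any of cap_b, cap_c above 0.25 rad).
It fails at once if something else on the table or rack is moved by more than 30 mm (distance of any of spool_rack, spool, cone, tape, pliers, jar, scoop, tub from where it was at the start of the episode above 0.03 m).
It also fails if it takes over 58 s, if anything falls off the work surface, if the arm or the gripper's body presses on something with over 40 N, if the wrist force passes 120 N, or if a joint passes its speed limit or range.

## Working session

There is one attempt and no reset: what is moved stays moved. The work goes in short steps, Python scripts to look and compute and a shell command to move; the robot and the scene stay as the last step left them, time stands still between calls to the robot, and variables do not carry over. Pictures are saved under pics/ and viewed, and the job is handed in when it is done.

```bash
ls; mkdir -p pics; python3 - <<'E'
from station import ctrl
import cv2
print(ctrl.sense())
for n in ("scene","top","wrist"):
    im=ctrl.snapshot(n); cv2.imwrite(f"pics/{n}0.png",im)
    print(n,ctrl.camera_model(n))
E
```

```text
pics
{'t': 0.0, 'joint_positions': array([-1.31097191e+00,  2.76561104e-01,  1.50608203e+00, -3.31643858e-05,
        1.36069130e+00, -1.20995021e-01]), 'dq': array([-7.86017169e-04, -1.15044587e-05,  6.96186171e-05, -6.54496180e-04,
        1.61046536e-03,  1.13730460e-04]), 'joint_torque': array([ 3.36244138e-04, -4.04583120e+01, -2.37227619e+01,  6.98483689e-02,
        3.44318489e-02, -1.40314055e-04]), 'eef_pos': array([ 0.21356721, -0.53330193,  0.21864441]), 'eef_rot': array([-3.08310789e+00, -5.94263939e-01,  2.40449161e-04]), 'ft_force': array([ 0.16141499,  0.28843795, -0.15898972]), 'ft_torque': array([-0.04187822, -0.020479  ,  0.06668073]), 'finger_gap': 0.09401584115156354}
scene {'mtx': array([[386.93188626,   0.        , 257.66550301],
       [  0.        , 386.93188626, 195.26683328],
       [  0.        ,   0.        ,   1.        ]]), 'k1': 0.04462340028932819, 'rvec': array([ 1.20970258,  2.32658383, -0.93629356]), 'tvec': array([ 0.30551126, -0.19543092,  1.59885802])}
top {'mtx': array([[356.56228751,   0.        , 256.9495664 ],
       [  0.        , 356.56228751, 185.39925025],
       [  0.        ,   0.        ,   1.        ]]), 'k1': -0.09729602532598766, 'rvec': array([ 2.14317046, -2.11686984,  0.17664942]), 'tvec': array([-0.01852552,  0.54116671,  1.00093765])}
wrist {'mtx': array([[281.56614941,   0.        , 254.15152157],
       [  0.        , 281.56614941, 196.08913067],
       [  0.        ,   0.        ,   1.        ]]), 'k1': 0.023494173703896983, 'mount': array([[-2.02034707e-04, -9.65951119e-01, -2.58724553e-01,
         7.54975898e-02],
       [ 9.99999675e-01, -3.97143264e-04,  7.01851981e-04,
         3.15593200e-05],
       [-7.80705420e-04, -2.58724327e-01,  9.65950885e-01,
        -1.65778277e-01],
       [ 0.00000000e+00,  0.00000000e+00,  0.00000000e+00,
         1.00000000e+00]])}
```

View pics/scene0.png

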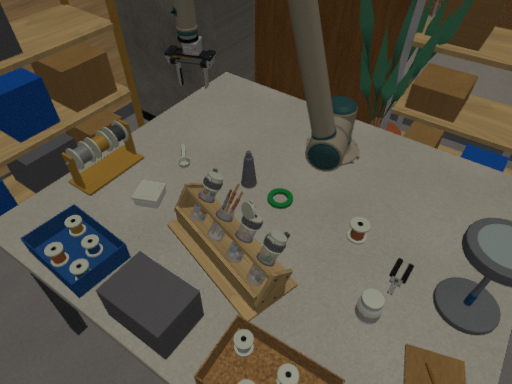

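View pics/top0.png

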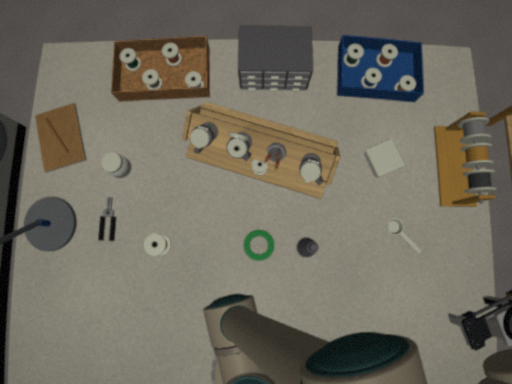

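View pics/wrist0.png

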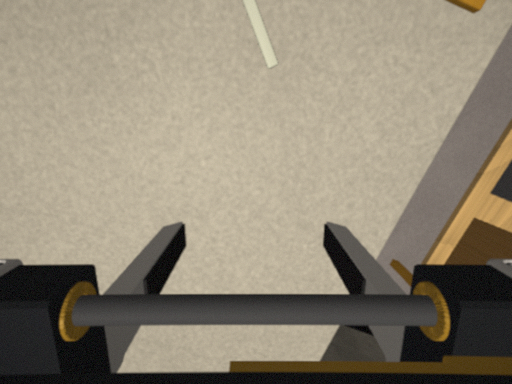

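The scene view shows the rack across (170–295, 170–310), with tubes near (213,183), (250,220) and (275,245) and the sticks at (232,203). In the top view the tubes are at (202,135), (238,147) and (311,167), the sticks at (275,155) and a small spool at (260,167). I'll zoom in and run the detectors.

```bash
cat > h.py <<'E'
from station import ctrl
import numpy as np, cv2
from scipy.spatial.transform import Rotation as R
def cam_T(n,s=None):
    m=ctrl.camera_model(n)
    if n=="wrist":
        s=s or ctrl.sense(); T=np.eye(4);T[:3,:3]=R.from_rotvec(s["eef_rot"]).as_matrix();T[:3,3]=s["eef_pos"]
        return T@m["mount"]
    T=np.eye(4);T[:3,:3]=R.from_rotvec(m["rvec"]).as_matrix();T[:3,3]=m["tvec"];return np.linalg.inv(T)
def proj(n,P,T):
    m=ctrl.camera_model(n);P=np.atleast_2d(P);c=(P-T[:3,3])@T[:3,:3]
    xy=c[:,:2]/c[:,2:];r2=(xy**2).sum(1,keepdims=True);xy=xy*(1+m["k1"]*r2)
    return xy@m["mtx"][:2,:2].T+m["mtx"][:2,2]
def w(n,p,T): return T[:3,:3]@np.array(p)+T[:3,3]
E
python3 - <<'E'
from h import *
for n in ("scene","top"):
    T=cam_T(n)
    for l in ("rack","tube_a","ring_a","lid_a","sticks","spool_rack","cone","spool","tape"):
        for d in ctrl.look_for(n,l)[:4]: print(n,l,round(d["p"],2),w(n,d["point"],T).round(3))
a=cv2.imread("pics/scene0.png")[150:320,150:310];cv2.imwrite("pics/sz.png",cv2.resize(a,None,fx=4.5,fy=3.5,interpolation=2)if 0 else cv2.resize(a,None,fx=3.5,fy=3.5,interpolation=2))
a=cv2.imread("pics/top0.png")[90:210,170:350];cv2.imwrite("pics/tz.png",cv2.resize(a,None,fx=4.4,fy=4.4,interpolation=2))
E
```

```text
scene rack 0.84 [0.712 0.021 0.063]
scene rack 0.26 [ 0.564 -0.146  0.195]
scene rack 0.16 [0.638 0.044 0.226]
scene tube_a 0.79 [ 0.597 -0.148  0.154]
scene tube_a 0.66 [0.68  0.136 0.157]
scene tube_a 0.56 [0.65  0.04  0.158]
scene ring_a 0.61 [0.671 0.152 0.18 ]
scene ring_a 0.57 [0.647 0.052 0.175]
scene lid_a 0.57 [0.645 0.044 0.225]
scene lid_a 0.24 [0.648 0.049 0.174]
scene sticks 0.97 [ 0.635 -0.056  0.134]
scene cone 0.78 [ 0.381 -0.148  0.066]
scene cone 0.37 [0.648 0.056 0.176]
scene spool 0.73 [0.379 0.282 0.068]
scene spool 0.41 [0.646 0.054 0.175]
scene tape 0.84 [ 0.378 -0.014  0.014]
scene tape 0.64 [0.618 0.416 0.076]
scene tape 0.32 [ 0.631 -0.058  0.132]
scene tape 0.3 [0.38  0.279 0.067]
top rack 0.66 [ 0.647 -0.034  0.084]
top tube_a 0.82 [0.647 0.13  0.188]
top tube_a 0.69 [ 0.563 -0.151  0.183]
top tube_a 0.64 [0.625 0.037 0.183]
top ring_a 0.57 [ 0.568 -0.167  0.182]
top ring_a 0.56 [0.645 0.125 0.181]
top ring_a 0.44 [0.366 0.272 0.063]
top ring_a 0.41 [0.609 0.018 0.177]
top lid_a 0.66 [ 0.417 -0.442  0.013]
top lid_a 0.49 [0.631 0.037 0.236]
top sticks 0.78 [ 0.602 -0.058  0.148]
top sticks 0.48 [0.594 0.406 0.086]
top spool_rack 0.68 [0.429 0.442 0.012]
top spool_rack 0.47 [ 0.593 -0.016  0.059]
top cone 0.7 [ 0.365 -0.147  0.097]
top cone 0.68 [0.596 0.402 0.086]
top spool 0.59 [0.368 0.27  0.066]
top spool 0.55 [ 0.417 -0.44   0.013]
top tape 0.84 [ 0.372 -0.02   0.014]
```

View pics/sz.png

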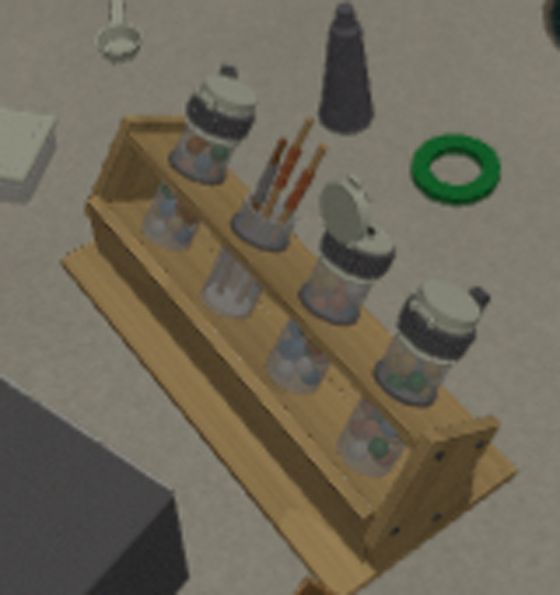

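View pics/tz.png

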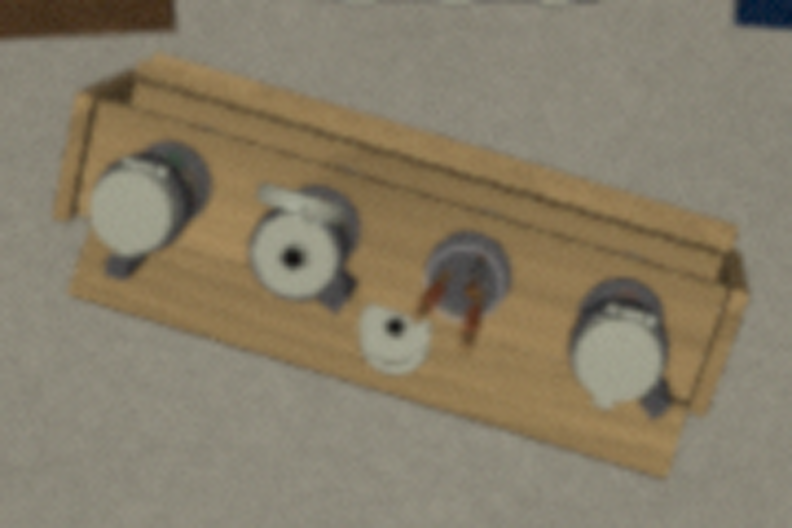

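The leftmost tube (+y) has its lug at the front, so it is locked: c. The second has its cap open: a. The far right one has its lug to the right of the tab: b. Next I fit the rack pose from pixel features in both cameras.

```bash
cat >> h.py <<'E'
AX=np.array([-0.523,0,0.853]);AX/=np.linalg.norm(AX)
FX=np.array([-0.853,0,-0.523]);FX/=np.linalg.norm(FX)  # "front" perpendicular to axis
def tubept(yp,s,r=0,ang=0):
    # ang = collar convention: 0 -> -y, pi/2 -> front
    return np.array([0,yp,0.05])+AX*s+r*(np.cos(ang)*np.array([0,-1,0])+np.sin(ang)*FX)
def world(rk,P):
    x,y,t=rk;c,s=np.cos(t),np.sin(t);P=np.atleast_2d(P)
    return np.c_[x+c*P[:,0]-s*P[:,1],y+s*P[:,0]+c*P[:,1],P[:,2]]
E
python3 - <<'E'
from h import *
from scipy.optimize import least_squares
tz=lambda u,v:(u/4.4+170,v/4.4+90)
sz=lambda u,v:(u/3.5+150,v/3.5+150)
obs=[("top",tubept(.15,.1635),tz(133,212)),("top",tubept(-.15,.1635),tz(617,358)),
("scene",tubept(.15,.1635),sz(449,306)),("scene",tubept(-.15,.1635),sz(226,102)),
("top",[-.11,.22,.012],tz(70,290)),("top",[-.11,-.22,.012],tz(665,477))]
Ts={n:cam_T(n) for n in("scene","top")}
def f(p): return np.concatenate([proj(n,world(p,P),Ts[n])[0]-o for n,P,o in obs])
r=least_squares(f,[.68,0,-.3]);print(r.x,r.fun.reshape(-1,2).round(1))
rk=r.x;np.save("rk.npy",rk)
for n,o,sc in(("top",(170,90),4.4),("scene",(150,150),3.5)):
    a=cv2.imread("pics/tz.png" if n=="top" else "pics/sz.png")
    def dr(P,c,cl=False):
        q=((proj(n,world(rk,P),Ts[n])-o)*sc).astype(int);cv2.polylines(a,[q],cl,c,1)
    for yp in(.15,.05,-.05,-.15):
        for s,rr in((.126,.029),(.148,.029),(.1635,.0255),(.078,.025)):
            dr(np.array([tubept(yp,s,rr,t) for t in np.linspace(0,6.28,40)]),(0,0,255),True)
        for d in (0,30,60,90):
            t=np.deg2rad(d)
            dr(np.array([tubept(yp,.15,.03,t),tubept(yp,.15,.041,t)]),(255,0,0) if d else (0,255,0))
    dr(np.array([[-.11,.22,.012],[-.11,-.22,.012],[.08,-.22,.012],[.08,.22,.012]]),(0,255,255),True)
    cv2.imwrite(f"pics/ov_{n}.png",a)
E
```

```text
[ 0.68166621 -0.02853729 -0.2914619 ] [[-1.2 -1.2]
 [-0.2 -0.8]
 [-0.3 -2.2]
 [ 0.5 -4.1]
 [-1.4 -0.7]
 [ 0.5 -1.1]]
```

View pics/ov_top.png

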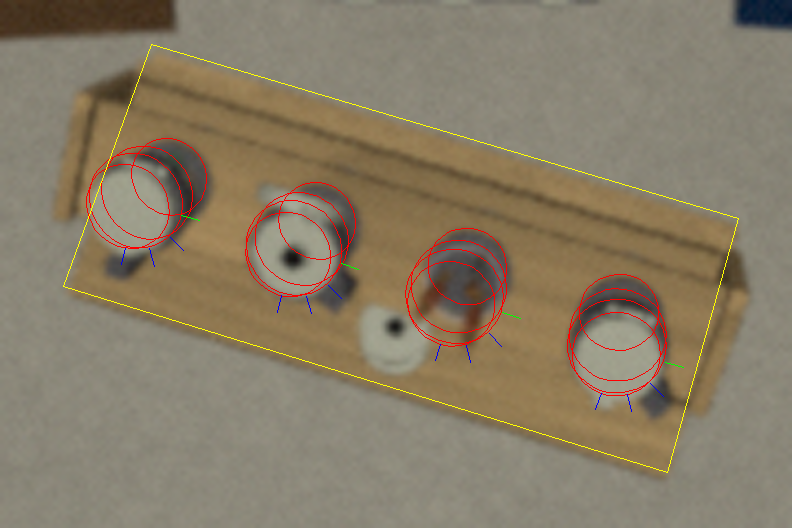

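View pics/ov_scene.png

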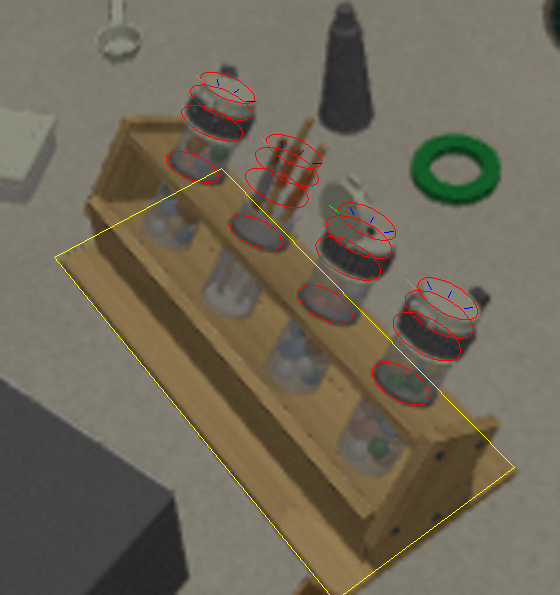

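```bash
cat >> h.py <<'E'
def Rdown(rk,tilt=0.,yaw=0.):
    # tool x -> rack +x (back), z down; tilt: rad of tool z toward rack +x ; yaw: extra + turn about tool z
    t=rk[2];B=R.from_euler('z',t).as_matrix()@np.array([[1,0,0],[0,-1,0],[0,0,-1.]])
    # tilt: z -> (sin,0,-cos)
    return R.from_matrix(B)*R.from_euler('y',tilt)*R.from_euler('z',yaw)
def go(pos,Rt,s=None):
    s=s or ctrl.sense();R0=R.from_rotvec(s["eef_rot"])
    print("shift mm",(R0.inv().apply(np.array(pos)-s["eef_pos"])*1000).round(1),"turn deg",np.rad2deg((R0.inv()*Rt).as_rotvec()).round(2),"t",round(s["t"],2))
E
python3 - <<'E'
from h import *
rk=np.load("rk.npy")
print(Rdown(rk,.55).apply([0,0,1]), world(rk,AX[None])[0]-world(rk,[0,0,0])[0])
for n,p in(("scene",(.645,.044,.225)),("top",(.631,.037,.236))):
    t=rk[2];c,s=np.cos(t),np.sin(t);d=np.array(p)-[rk[0],rk[1],0];print(n,c*d[0]+s*d[1],-s*d[0]+c*d[1],d[2])
for th in(1.5,1.8,2.1,2.3):
    h=tubept(.05,.152)-.0265*FX
    D=np.cos(th)*FX+np.sin(th)*AX;N=np.cos(th)*AX-np.sin(th)*FX
    print(th,"hinge",h.round(4),"top mid",(h+.0265*D+.0115*N).round(3),"tab",(h+.0585*D+.0115*N).round(3))
go(world(rk,[[-.06,.0,.40]])[0],Rdown(rk))
E
```

```text
[ 0.5006428  -0.15019563 -0.85252452] [-0.50065759  0.15020006  0.85251506]
scene -0.05596359490254947 0.058941881344377306 0.225
top -0.0673616729015177 0.04821416873033714 0.236
1.5 hinge [-0.0569  0.05    0.1934] top mid [-0.063  0.05   0.222] tab [-0.082  0.05   0.248]
1.8 hinge [-0.0569  0.05    0.1934] top mid [-0.054  0.05   0.222] tab [-0.064  0.05   0.253]
2.1 hinge [-0.0569  0.05    0.1934] top mid [-0.046  0.05   0.22 ] tab [-0.047  0.05   0.252]
2.3 hinge [-0.0569  0.05    0.1934] top mid [-0.041  0.05   0.217] tab [-0.035  0.05   0.249]
shift mm [ 575.3 -332.6 -180.5] turn deg [ 1.000e-02 -0.000e+00  3.852e+01] t 1.05
```

```bash
python3 -m pendant '[0,0,-50,0,0,0, 0,0,-100,0,0,0, 0,0,-150,0,0,8, 40,-20,-180,0,0,16, 80,-45,-180,0,0,24, 120,-70,-180,0,0,32, 160,-92,-180,0,0,38.5, 200,-115,-180,0,0,38.5]' 0 10 | tail -5
```

```text
t: 1.85
eef_pos: [0.3017, -0.4231, 0.5697]
eef_rot: [3.106, -0.461, 0.002]
ft_force: [0.8, 0.9, -0.6]
finger_gap: 0.0335
```

```bash
python3 - <<'E'
from h import *
rk=np.load("rk.npy")
go(world(rk,[[-.06,.0,.40]])[0],Rdown(rk))
E
```

```text
shift mm [ 188.9 -487.9  169.2] turn deg [ 0.08 -0.08 -0.17] t 1.85
```

My first call used mm where the tool takes metres, but the row cap kept the move to a harmless rise. From here on I write metres.

```bash
python3 -m pendant '[0.015,-0.04,0.01,0,0,0, 0.03,-0.08,0.02,0,0,0, 0.045,-0.12,0.04,0,0,0, 0.063,-0.163,0.055,0,0,0, 0.08,-0.205,0.07,0,0,0, 0.096,-0.248,0.085,0,0,0, 0.112,-0.29,0.1,0,0,0, 0.128,-0.332,0.115,0,0,0]' 0 | tail -5
python3 -m pendant '[0.015,-0.04,0.015,0,0,0, 0.03,-0.08,0.03,0,0,0, 0.045,-0.12,0.04,0,0,0, 0.061,-0.156,0.054,0,0,0, 0.061,-0.156,0.054,0,0,0, 0.061,-0.156,0.054,0,0,0]' 0 | tail -5
python3 - <<'E'
from h import *
rk=np.load("rk.npy")
go(world(rk,[[-.06,.0,.40]])[0],Rdown(rk))
im=ctrl.snapshot("wrist");cv2.imwrite("pics/w1.png",im)
E
```

```text
t: 2.65
eef_pos: [0.5214, -0.1409, 0.454]
eef_rot: [3.106, -0.46, 0.003]
ft_force: [1.0, -1.9, 0.4]
finger_gap: 0.0004
t: 3.25
eef_pos: [0.6251, -0.009, 0.3989]
eef_rot: [3.105, -0.458, -0.001]
ft_force: [0.6, -1.1, 1.0]
finger_gap: 0.0006
shift mm [-0.2  2.5 -1.1] turn deg [ 0.15  0.01 -0.08] t 3.25
```

View pics/w1.png

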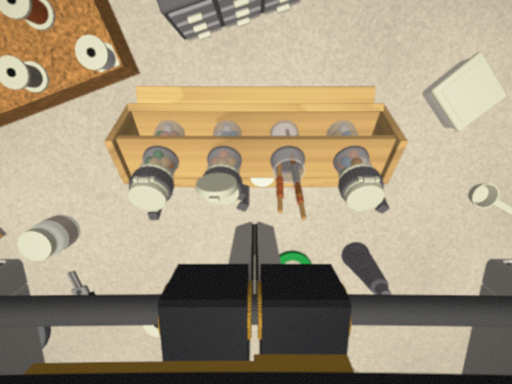

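Wrist view: the row is aligned with the picture. C is at (150,190) with its lug at (152,213), A at (220,185) open with its lug at (244,200), B at (362,190) with its lug at (383,208). I'll overlay the model.

```bash
cat >> h.py <<'E'
def overlay(img,n,rk,T,box,sc,fn,ang,cap=None,flange=True):
    x0,y0,x1,y1=box
    a=cv2.resize(img[y0:y1,x0:x1],None,fx=sc,fy=sc,interpolation=cv2.INTER_CUBIC)
    def dr(P,c,cl=True):
        q=((proj(n,world(rk,P),T)+.5-(x0,y0))*sc).astype(int);cv2.polylines(a,[q],cl,c,1)
    for yp in(.15,.05,-.15):
        for s,rr,c in((.126,.029,(0,0,255)),(.148,.029,(0,0,255)),(.078,.025,(255,0,255)),(.1635,.0255,(0,255,0))):
            if rr==.0255 and yp==.05 and cap is not None: s=.152
            dr(np.array([tubept(yp,s,rr,t) for t in np.linspace(0,6.28,40)]),c)
        t=ang[yp];e=np.array([tubept(0,0,.007,t+np.pi/2)])-tubept(0,0)
        b=[tubept(yp,s,r,t)+k*e[0] for s,r,k in((.148,.041,1),(.148,.041,-1),(.167,.041,-1),(.167,.027,-1),(.167,.027,1),(.167,.041,1))]
        dr(np.array(b),(255,128,0))
    if cap is not None:
        h=tubept(.05,.152)-.0265*FX;D=np.cos(cap)*FX+np.sin(cap)*AX;N=np.cos(cap)*AX-np.sin(cap)*FX
        dr(np.array([h+.0265*D+.0115*N+.0255*(np.cos(t)*D+np.sin(t)*np.array([0,1,0])) for t in np.linspace(0,6.28,40)]),(0,255,255))
    dr(np.array([[-.11,.22,.012],[-.11,-.22,.012]]),(0,255,255))
    cv2.imwrite(fn,a)
E
python3 - <<'E'
from h import *
rk=np.load("rk.npy")
im=cv2.imread("pics/w1.png");T=cam_T("wrist")
overlay(im,"wrist",rk,T,(110,120,410,230),2.6,"pics/w1o.png",{.15:1.57,.05:.5,-.15:.5},2.0)
cv2.imwrite("pics/w1z.png",cv2.resize(im[120:230,110:410],None,fx=2.6,fy=2.6,interpolation=2))
E
```

```text
(no output)
```

View pics/w1o.png

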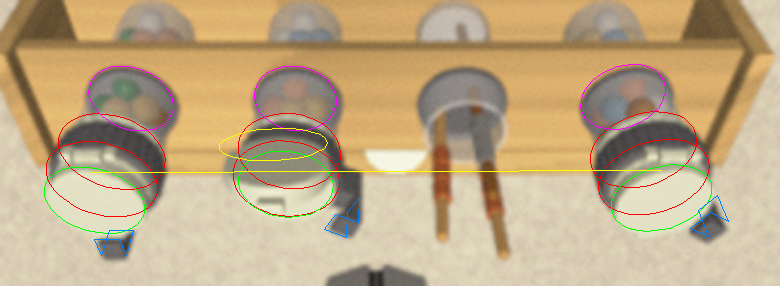

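View pics/w1z.png

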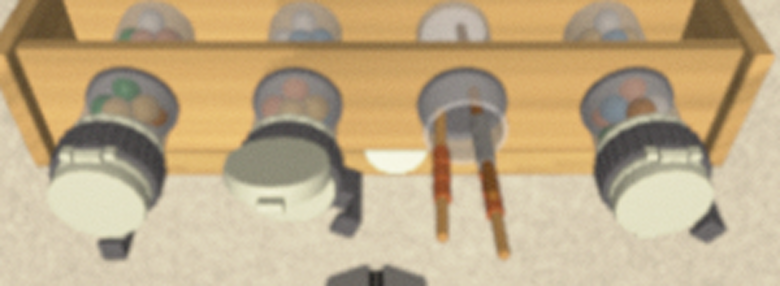

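```bash
python3 - <<'E'
from h import *
rk=np.load("rk.npy")
im=cv2.imread("pics/w1.png");T=cam_T("wrist")
overlay(im,"wrist",rk,T,(110,120,410,230),2.6,"pics/w1p.png",{.15:1.6,.05:.28,-.15:.65},1.6)
E
```

```text
(no output)
```

View pics/w1p.png

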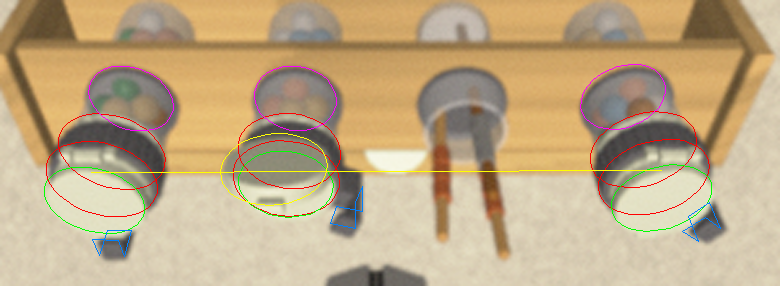

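```bash
python3 - <<'E'
from h import *
rk=np.load("rk.npy")
go(world(rk,[[-.012,.048,.30]])[0],Rdown(rk))
go(world(rk,[[-.012,.048,.237]])[0],Rdown(rk))
E
```

```text
shift mm [ 47.5 -46.7  99.8] turn deg [ 0.14 -0.09 -0.16] t 3.3
shift mm [ 47.5 -46.9 162.8] turn deg [ 0.14 -0.09 -0.16] t 3.3
```

```bash
python3 -m pendant '[0.025,-0.025,0.02,0,0,0, 0.0475,-0.047,0.05,0,0,0, 0.0475,-0.047,0.09,0,0,0, 0.0475,-0.047,0.125,0,0,0, 0.0475,-0.047,0.15,0,0,0, 0.0475,-0.047,0.163,0,0,0, 0.0475,-0.047,0.163,0,0,0, 0.0475,-0.047,0.163,0,0,0]' 0 | tail -5
python3 - <<'E'
from h import *
rk=np.load("rk.npy")
go(world(rk,[[-.012,.048,.237]])[0],Rdown(rk))
for n in("wrist","top","scene"): cv2.imwrite(f"pics/{n}2.png",ctrl.snapshot(n))
a=cv2.imread("pics/scene2.png")[150:300,170:310];cv2.imwrite("pics/s2z.png",cv2.resize(a,None,fx=4,fy=4,interpolation=2))
E
```

```text
t: 4.1
eef_pos: [0.6847, 0.0202, 0.2388]
eef_rot: [3.105, -0.462, 0.006]
ft_force: [0.2, -0.0, 0.1]
finger_gap: 0.0007
shift mm [-0.9 -0.5  1.8] turn deg [ 0.11 -0.26 -0.21] t 4.1
```

View pics/wrist2.png

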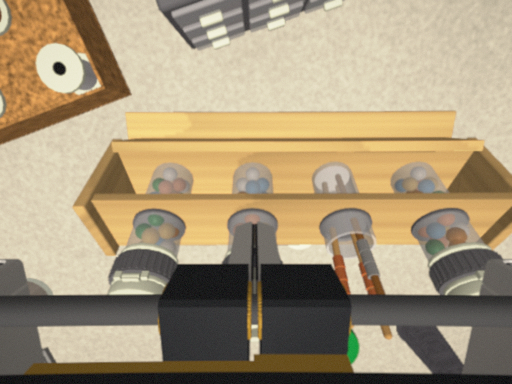

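View pics/s2z.png

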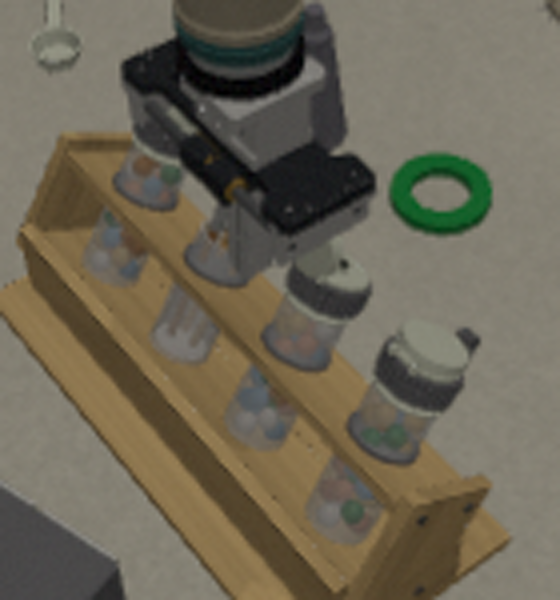

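In the wrist view the fingers stand behind the open lid at (255,250), and the force is near zero. Now I push forward and down.

```bash
python3 -m pendant '[-0.016,0,0.002,0,0,0, -0.032,0,0.002,0,0,0, -0.048,0,0.003,0,0,0, -0.063,0,0.007,0,0,0, -0.073,0,0.017,0,0,0, -0.080,0,0.028,0,0,0, -0.086,0,0.034,0,0,0, -0.086,0,0.034,0,0,0]' 0 | tail -5
python3 - <<'E'
from h import *
rk=np.load("rk.npy")
go(world(rk,[[-.098,.048,.1995]])[0],Rdown(rk))
print(ctrl.sense()["ft_force"])
for n in("wrist","top","scene"): cv2.imwrite(f"pics/{n}3.png",ctrl.snapshot(n))
a=cv2.imread("pics/scene3.png")[150:300,170:310];cv2.imwrite("pics/s3z.png",cv2.resize(a,None,fx=4,fy=4,interpolation=2))
E
```

```text
t: 5.05
eef_pos: [0.6019, 0.0459, 0.2049]
eef_rot: [3.105, -0.46, 0.007]
ft_force: [-0.6, 0.9, 0.9]
finger_gap: 0.0005
shift mm [-0.2  0.4  5.4] turn deg [ 0.09 -0.25 -0.15] t 5.05
[-0.57800524  0.86197702  0.94722377]
```

View pics/s3z.png

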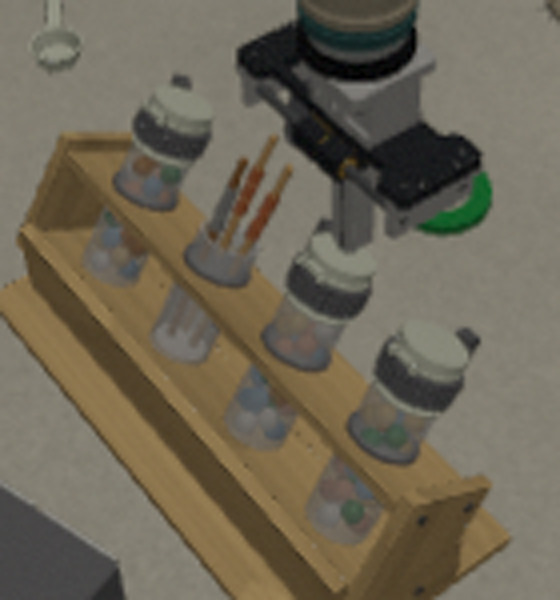

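View pics/wrist3.png

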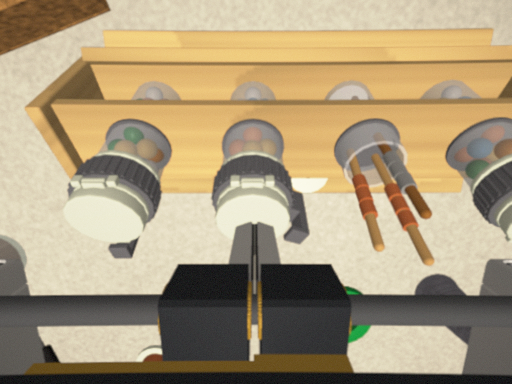

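The lid has followed the fingers and is almost shut. Pressing down in small steps.

```bash
python3 -m pendant '[0,0,0.003,0,0,0, 0,0,0.006,0,0,0, 0,0,0.008,0,0,0]' 0 | tail -3
python3 -m pendant '[0,0,0.002,0,0,0, 0,0,0.002,0,0,0]' 0 | tail -4
```

```text
eef_rot: [3.106, -0.461, 0.014]
ft_force: [-9.0, 1.0, 28.1]
finger_gap: 0.0008
eef_pos: [0.6032, 0.0456, 0.2029]
eef_rot: [3.106, -0.461, 0.016]
ft_force: [-5.8, 0.5, 13.3]
finger_gap: 0.0004
```

```bash
python3 -m pendant '[0,0,0,0,0,0, -0.01,0,-0.03,0,0,0, -0.02,0,-0.07,0,0,0, -0.03,0,-0.11,0,0,0, -0.03,0,-0.14,0,0,0, -0.03,0,-0.14,0,0,0]' 0.8 25| tail -4
python3 - <<'E'
from h import *
rk=np.load("rk.npy")
T=cam_T("wrist");im=ctrl.snapshot("wrist");ctrl.snapshot("top");cv2.imwrite("pics/w4.png",im)
overlay(im,"wrist",rk,T,(60,20,460,250),1.9,"pics/w4o.png",{.15:1.57,.05:.3,-.15:.6},None)
cv2.imwrite("pics/w4z.png",cv2.resize(im[20:250,60:460],None,fx=1.9,fy=1.9,interpolation=2))
psi=.3-1.571
print(np.rad2deg(psi))
Rt=Rdown(rk,.55)*R.from_euler('z',psi)
go(world(rk,tubept(.05,.144+.10))[0],Rt)
for p in (Rdown(rk,.55),): print(np.rad2deg((R.from_rotvec(ctrl.sense()["eef_rot"]).inv()*p).as_rotvec()))
E
```

```text
eef_pos: [0.5758, 0.0546, 0.3478]
eef_rot: [3.107, -0.461, 0.034]
ft_force: [-0.1, -0.8, 1.4]
finger_gap: 0.0448
-72.82293576112762
shift mm [-1.5 -1.4 84.8] turn deg [-19.53  26.55 -71.14] t 6.4
[ 0.04127477 30.82072512 -0.17994616]
```

View pics/w4o.png

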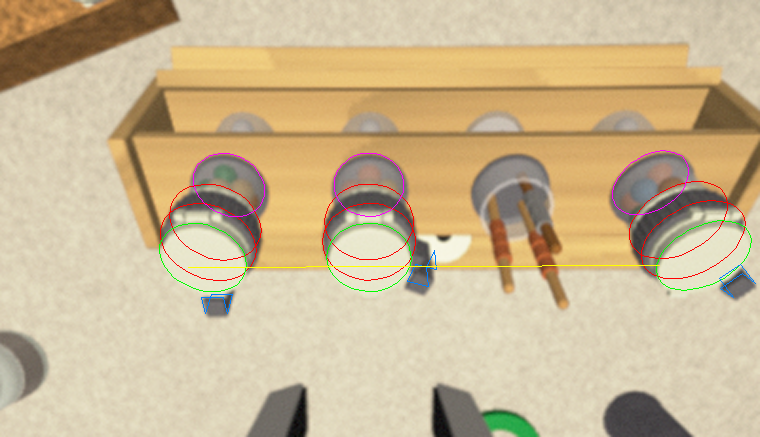

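View pics/w4z.png

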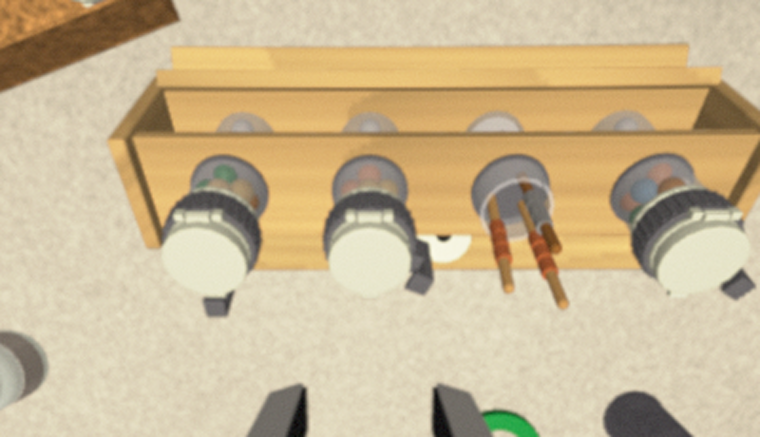

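Cap A is shut: its face sits at (369,255), like C's. The fit holds to 1–2 mm, with lug A at about 0.35 rad and lug B at about 0.58. Turning the tool to the tube's lean.

```bash
python3 -m pendant '[0,0,0,-2,2.7,-7,0,0,0,-4,5.4,-14.2,0,0,0,-6,8,-21.2,0,0,0.01,-8,10.7,-28.4,0,0,0.02,-10,13.4,-35.6,0,0,0.03,-12,16,-42.5,0,0,0.04,-14,18.7,-49.5,0,0,0.05,-16,21.4,-56.6]' 0.8 25| tail -4
python3 - <<'E'
from h import *
rk=np.load("rk.npy")
go(world(rk,tubept(.05,.144+.08))[0],Rdown(rk,.55)*R.from_euler('z',.35-1.571))
E
```

```text
eef_pos: [0.5737, 0.0546, 0.2898]
eef_rot: [2.604, 0.975, 0.456]
ft_force: [0.0, -0.2, 0.4]
finger_gap: 0.0754
shift mm [ -2.7 -12.7  48.2] turn deg [ -3.42   5.57 -11.2 ] t 7.2
```

```bash
python3 -m pendant '[-0.001,-0.004,0.012,-1.7,2.8,-5.6,-0.0027,-0.0127,0.03,-3.4,5.6,-11.2,-0.0027,-0.0127,0.048,-3.4,5.6,-11.2,-0.0027,-0.0127,0.048,-3.4,5.6,-11.2,-0.0027,-0.0127,0.048,-3.4,5.6,-11.2]' 0.8 25| tail -4
python3 - <<'E'
from h import *
rk=np.load("rk.npy")
go(world(rk,tubept(.05,.144))[0],Rdown(rk,.55)*R.from_euler('z',.35-1.571))
T=cam_T("wrist");im=ctrl.snapshot("wrist");cv2.imwrite("pics/w5.png",im);print(ctrl.sense()["joint_positions"])
overlay(im,"wrist",rk,T,(0,0,512,384),1.5,"pics/w5o.png",{.15:1.57,.05:.35,-.15:.58},None)
E
```

```text
eef_pos: [0.5836, 0.0529, 0.2399]
eef_rot: [2.424, 1.216, 0.554]
ft_force: [1.0, 0.3, 1.3]
finger_gap: 0.0747
shift mm [ 0.5  0.8 79.3] turn deg [-0.12  0.05  0.01] t 7.7
[ 0.09969365  0.04975519  1.87804468 -0.30540431  0.72176458  0.92033186]
```

View pics/w5o.png

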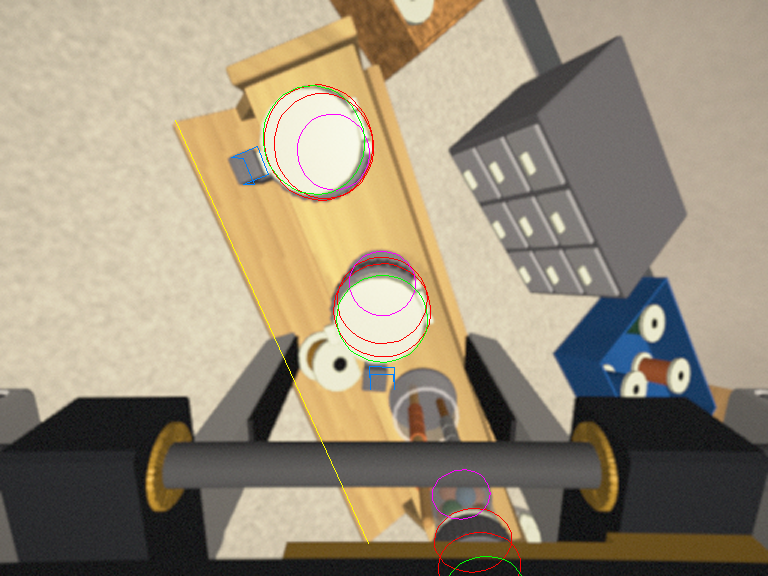

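The overlay agrees to about 1 mm, with lug A seen at (378,378). Descending around the collar.

```bash
python3 -m pendant '[0,0,0.02,0,0,0,0,0.001,0.04,0,0,0,0,0.001,0.058,0,0,0,0,0.001,0.07,0,0,0,0,0.001,0.079,0,0,0,0,0.001,0.079,0,0,0,0,0.001,0.079,0,0,0]' 0.8 25| tail -4
python3 -m pendant '[0,0,0,0,0,0,0,0,0,0,0,0,0,0,0,0,0,0,0,0,0,0,0,0]' 0 25| tail -4
python3 - <<'E'
from h import *
rk=np.load("rk.npy")
go(world(rk,tubept(.05,.144))[0],Rdown(rk,.55)*R.from_euler('z',.35-1.571))
im=ctrl.snapshot("wrist");cv2.imwrite("pics/w6.png",im)
E
```

```text
eef_pos: [0.6247, 0.0407, 0.1747]
eef_rot: [2.423, 1.215, 0.557]
ft_force: [-0.2, 0.1, 0.0]
finger_gap: 0.0754
eef_pos: [0.6215, 0.0424, 0.1725]
eef_rot: [2.431, 1.214, 0.553]
ft_force: [-4.8, 7.2, -3.4]
finger_gap: 0.0574
shift mm [0.3 2.5 1.2] turn deg [-0.36  0.04 -0.2 ] t 8.85
```

View pics/w6.png

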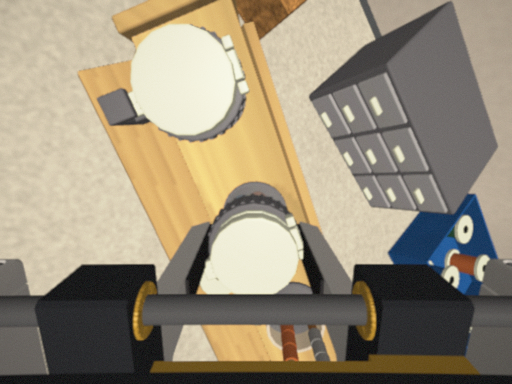

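The pads hold the ring at 57.4 mm. Turning +z, clockwise seen from above.

```bash
python3 -m pendant '[0,0,0,0,0,8,0,0,0,0,0,16,0,0,0,0,0,24,0,0,0,0,0,32,0,0,0,0,0,40,0,0,0,0,0,48,0,0,0,0,0,56,0,0,0,0,0,62]' 0 25| tail -4
python3 -m pendant '[0,0,0,0,0,0,0,0,0,0,0,0]' 0 25| tail -4
python3 - <<'E'
from h import *
rk=np.load("rk.npy")
go(world(rk,tubept(.05,.144))[0],Rdown(rk,.55))
im=ctrl.snapshot("wrist");cv2.imwrite("pics/w7.png",im)
im=ctrl.snapshot("top");cv2.imwrite("pics/t7z.png",cv2.resize(im[90:210,170:350],None,fx=4.4,fy=4.4,interpolation=2))
E
```

```text
eef_pos: [0.6217, 0.0414, 0.1729]
eef_rot: [2.912, -0.232, 0.798]
ft_force: [3.3, -4.9, -4.8]
finger_gap: 0.0576
eef_pos: [0.6218, 0.0414, 0.1729]
eef_rot: [2.912, -0.231, 0.798]
ft_force: [2.4, -1.6, -5.0]
finger_gap: 0.0575
shift mm [1.8 0.  1.3] turn deg [-0.04  0.28  7.63] t 9.9
```

View pics/w7.png

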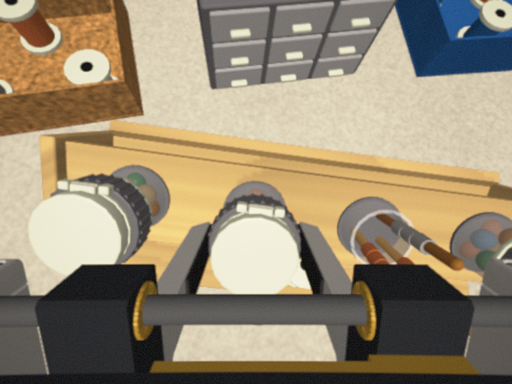

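View pics/t7z.png

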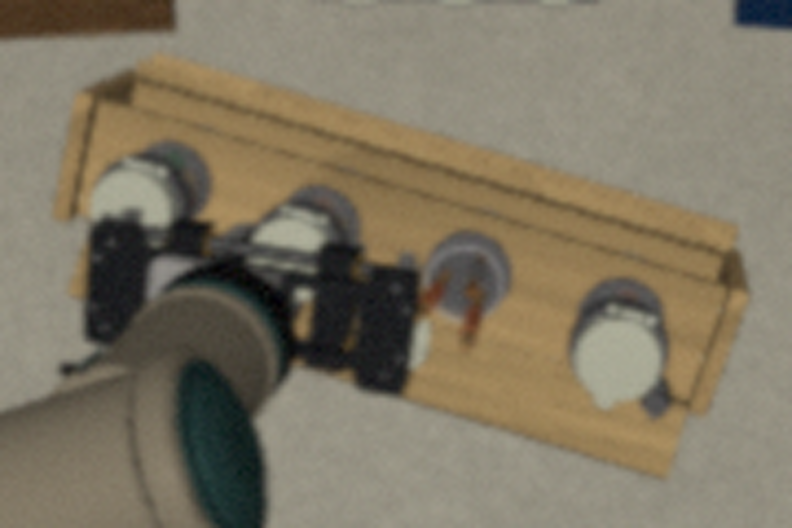

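```bash
python3 -m pendant '[0,0,0,0,0,4,0,0,0,0,0,6.5,0,0,0,0,0,6.5,0,0,0,0,0,6.5]' 0 25| tail -4
python3 -m pendant '[0,0,0,0,0,0,0,0,0,0,0,0,0,0,0,0,0,0]' 0.8 25| tail -4
python3 - <<'E'
from h import *
rk=np.load("rk.npy")
go(world(rk,tubept(.05,.144))[0],Rdown(rk,.55))
E
python3 -m pendant '[0,0,-0.02,0,0,0,0,0,-0.05,0,0,0,0,0,-0.08,0,0,0,0,0,-0.11,0,0,0,0,0,-0.11,0,0,0]' 0.8 25| tail -4
python3 - <<'E'
from h import *
rk=np.load("rk.npy")
T=cam_T("wrist");im=ctrl.snapshot("wrist");cv2.imwrite("pics/w8.png",im)
overlay(im,"wrist",rk,T,(0,0,512,384),1.5,"pics/w8o.png",{.15:1.57,.05:1.571,-.15:.58},None)
E
```

```text
eef_pos: [0.6217, 0.0413, 0.1729]
eef_rot: [2.921, -0.397, 0.814]
ft_force: [2.1, -2.9, -3.8]
finger_gap: 0.0576
eef_pos: [0.6219, 0.0415, 0.1735]
eef_rot: [2.921, -0.397, 0.815]
ft_force: [-0.1, 0.4, 0.6]
finger_gap: 0.0744
shift mm [ 1.4 -0.   1.7] turn deg [-0.04  0.23  1.22] t 10.7
eef_pos: [0.5682, 0.0588, 0.2726]
eef_rot: [2.92, -0.396, 0.828]
ft_force: [1.0, -0.1, 0.8]
finger_gap: 0.075
```

View pics/w8o.png

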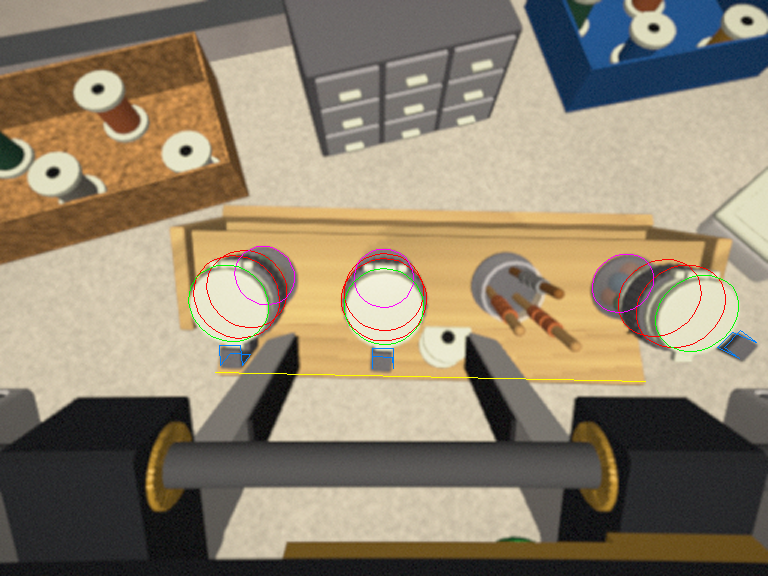

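Collar A's lug at (381,359) lies on the drawn locked mark, as does C's at (232,356). Next is tube B, with its lug at (738,345), about 0.58 rad.

```bash
python3 - <<'E'
from h import *
rk=np.load("rk.npy")
im=cv2.imread("pics/w8.png");cv2.imwrite("pics/w8z.png",cv2.resize(im[160:260,110:310],None,fx=3.8,fy=3.8,interpolation=2))
go(world(rk,tubept(-.15,.144+.10))[0],Rdown(rk,.55)*R.from_euler('z',.58-1.571))
E
python3 -m pendant '[0,0.03,0,0,0,0,0,0.06,0,0,0,-7,0,0.09,0,0,0,-14,0,0.12,0,0,0,-21,0,0.15,0,0,0,-29,0,0.18,0,0,0,-37,0,0.2,0,0,0,-45,0,0.2,0,0,0,-52]' 0.8 25 | tail -4
python3 - <<'E'
from h import *
rk=np.load("rk.npy")
go(world(rk,tubept(-.15,.144+.08))[0],Rdown(rk,.55)*R.from_euler('z',.58-1.571))
E
```

```text
shift mm [ -5.1 200.5  13.2] turn deg [ -0.13  -0.11 -55.56] t 11.25
eef_pos: [0.5133, -0.1367, 0.2701]
eef_rot: [2.669, 0.756, 0.658]
ft_force: [-0.4, -0.4, -0.5]
finger_gap: 0.0748
shift mm [-1.1 -4.2 31.7] turn deg [-0.13  0.05 -8.48] t 12.05
```

View pics/w8z.png

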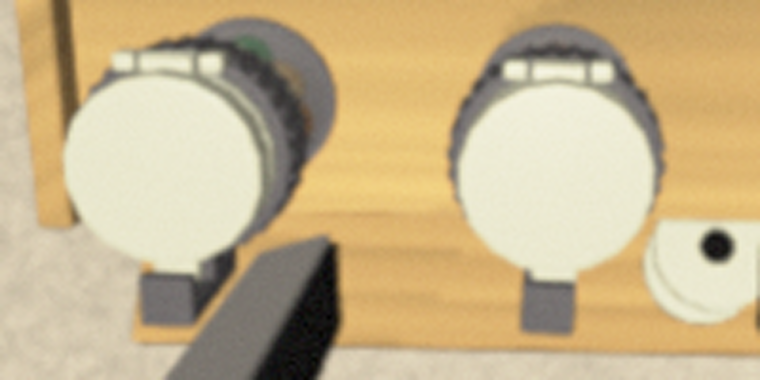

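Lug A at (549,303) sits over its tab at (552,273), about 1° off. Continuing to B.

```bash
python3 -m pendant '[-0.001,-0.004,0.01,0,0,-5,-0.001,-0.004,0.025,0,0,-8.5,-0.001,-0.004,0.032,0,0,-8.5,-0.001,-0.004,0.032,0,0,-8.5]' 0.8 25 | tail -4
python3 - <<'E'
from h import *
rk=np.load("rk.npy")
go(world(rk,tubept(-.15,.144))[0],Rdown(rk,.55)*R.from_euler('z',.58-1.571))
T=cam_T("wrist");im=ctrl.snapshot("wrist");cv2.imwrite("pics/w9.png",im)
overlay(im,"wrist",rk,T,(0,0,512,384),1.5,"pics/w9o.png",{.15:1.57,.05:1.57,-.15:.58},None)
E
```

```text
eef_pos: [0.5263, -0.1387, 0.2384]
eef_rot: [2.586, 0.942, 0.616]
ft_force: [0.1, 0.2, 0.3]
finger_gap: 0.0755
shift mm [ 1.1  1.6 77.8] turn deg [-0.34  0.16 -0.08] t 12.45
```

View pics/w9o.png

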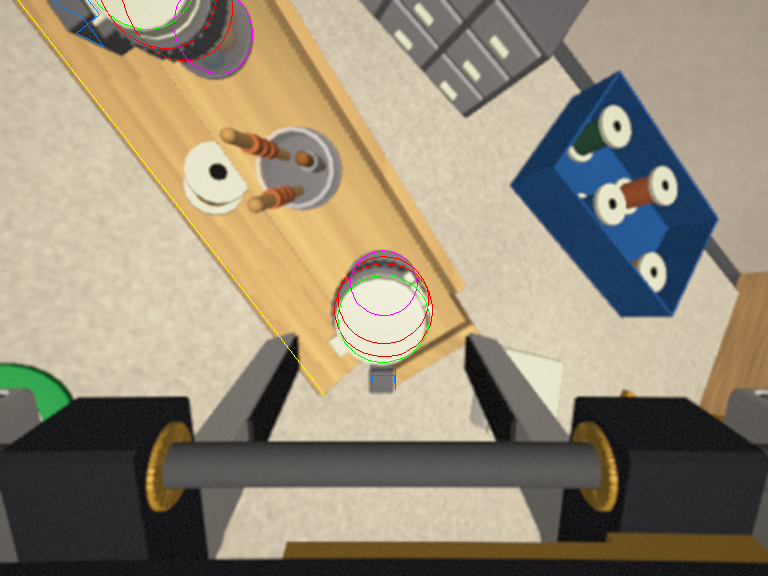

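Lug B at (382,380) is right on the drawn 0.58. Descending and gripping.

```bash
python3 -m pendant '[0,0,0.02,0,0,0,0,0.001,0.04,0,0,0,0,0.001,0.058,0,0,0,0,0.001,0.07,0,0,0,0,0.001,0.077,0,0,0,0,0.001,0.077,0,0,0,0,0.001,0.077,0,0,0]' 0.8 25| tail -4
python3 -m pendant '[0,0,0,0,0,0,0,0,0,0,0,0,0,0,0,0,0,0,0,0,0,0,0,0]' 0 25| tail -4
python3 - <<'E'
from h import *
rk=np.load("rk.npy")
go(world(rk,tubept(-.15,.144))[0],Rdown(rk,.55))
E
```

```text
eef_pos: [0.5655, -0.1509, 0.1746]
eef_rot: [2.584, 0.942, 0.618]
ft_force: [-0.7, -0.5, -0.6]
finger_gap: 0.0754
eef_pos: [0.5638, -0.1488, 0.1737]
eef_rot: [2.589, 0.942, 0.617]
ft_force: [-2.4, 6.1, 1.8]
finger_gap: 0.0574
shift mm [0.4 2.3 2.4] turn deg [-0.41  0.33 56.64] t 13.6
```

```bash
python3 -m pendant '[0,0,0,0,0,8,0,0,0,0,0,16,0,0,0,0,0,24,0,0,0,0,0,32,0,0,0,0,0,40,0,0,0,0,0,48,0,0,0,0,0,54,0,0,0,0,0,56.5]' 0 25| tail -4
python3 -m pendant '[0,0,0,0,0,0,0,0,0,0,0,0]' 0 25| tail -4
python3 - <<'E'
from h import *
rk=np.load("rk.npy")
go(world(rk,tubept(-.15,.144))[0],Rdown(rk,.55))
E
```

```text
eef_pos: [0.564, -0.1501, 0.1741]
eef_rot: [2.923, -0.427, 0.815]
ft_force: [0.6, -6.2, -3.4]
finger_gap: 0.0578
eef_pos: [0.564, -0.1502, 0.1741]
eef_rot: [2.923, -0.427, 0.815]
ft_force: [1.3, -1.7, -2.9]
finger_gap: 0.0578
shift mm [ 1.4 -0.3  2.4] turn deg [-0.08  0.37  0.07] t 14.6
```

Releasing, backing off along the axis and looking.

```bash
python3 -m pendant '[0,0,0,0,0,0,0,0,0,0,0,0,0,0,0,0,0,0]' 0.8 25| tail -1
python3 -m pendant '[0,0,-0.02,0,0,0,0,0,-0.05,0,0,0,0,0,-0.08,0,0,0,0,0,-0.11,0,0,0,0,-0.04,-0.12,0,0,0,0,-0.08,-0.12,0,0,0,0,-0.1,-0.12,0,0,0,0,-0.1,-0.12,0,0,0]' 0.8 25| tail -4
python3 - <<'E'
from h import *
rk=np.load("rk.npy")
T=cam_T("wrist");im=ctrl.snapshot("wrist");cv2.imwrite("pics/w10.png",im)
overlay(im,"wrist",rk,T,(0,0,512,384),1.5,"pics/w10o.png",{.15:1.571,.05:1.571,-.15:1.571},None)
cv2.imwrite("pics/w10z.png",cv2.resize(im[150:260,100:380],None,fx=2.8,fy=2.8,interpolation=2))
E
```

```text
finger_gap: 0.0742
eef_pos: [0.5335, -0.0343, 0.2777]
eef_rot: [2.925, -0.419, 0.817]
ft_force: [0.4, 0.2, 0.2]
finger_gap: 0.0749
```

View pics/w10o.png

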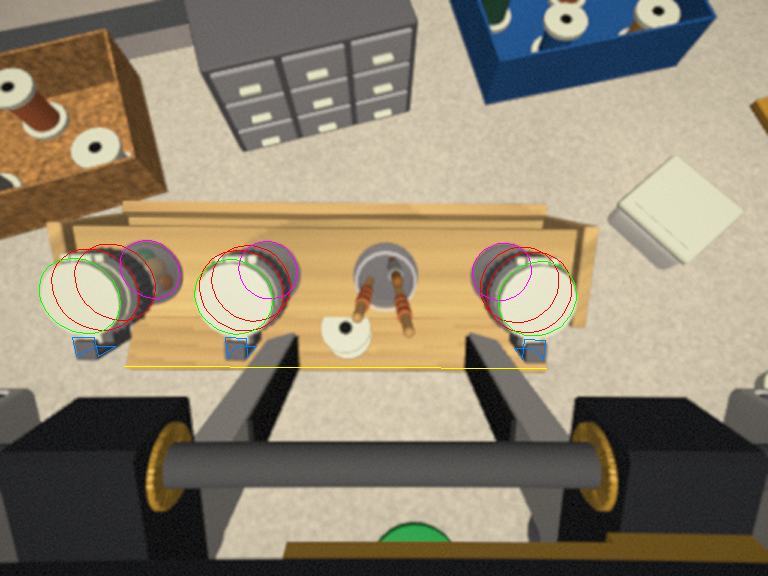

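View pics/w10z.png

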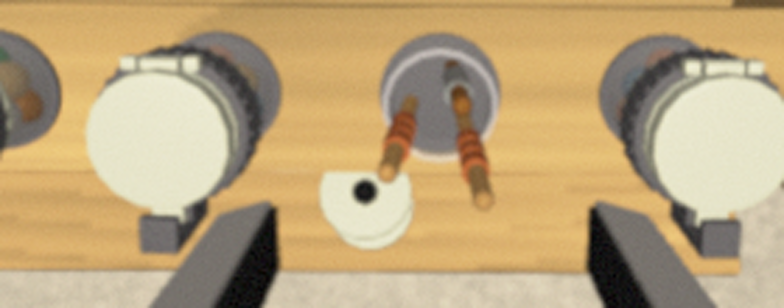

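All three lugs lie on their drawn locked marks: C (86,348), A (236,348), B (535,350). All caps look shut, and the sticks and small spool are unmoved. The arm is clear, so I'm handing in.

```bash
python3 - <<'E'
from h import *
s=ctrl.sense();print(s["t"],s["ft_force"],abs(s["dq"]).max());print(ctrl.close_job())
E
```

```text
15.75 [ 0.42636629  0.31517094 -0.9157442 ] 0.039157643303514074
the job is handed in; nothing more can be done
None
```

I pressed tube A's cap shut and locked its collar, then locked tube B's collar. I handed the job in at 15.75 s of the 58 s allowed, and no verdict was reported.

- **Tube A (second from the left):** I swung the open cap over and pressed it shut; the last force readings were 28 N, then 13 N. I then gripped the collar and turned it about 68° clockwise. A nearly head-on wrist view showed the lug about 1° off the tab.
- **Tube B (far right):** I turned its collar about 56.5° clockwise. In the last picture the lug lies on the drawn locked mark to within a pixel or two.
- **Tube C and the rest:** I never went near tube C, and its lug still matches its mark. The sticks and the small spool look unmoved in the last wrist picture. I did not check the other loose items again after the job.
- **Arm:** It was clear of everything when I handed in, with wrist force under 1 N.

Two things were off:

- **Wrong units:** My first move was typed in millimetres instead of metres. The row limit cut it to an upward and sideways move that touched nothing.
- **Position fit:** The fitted rack pose was about 2 mm off where the gripper actually closed on the rings.

I judged the cap and collar angles from pictures and press force only, because the joint values cannot be read directly.

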